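Lap the roof boards onto an insect house

ROBOT

A 6-joint arm with a two-finger parallel gripper is mounted at the origin on the work surface. World frame = base frame: x ahead of the robot, y to its left, z up, the work surface at z = 0. Lengths are in mm, angles in rad, forces in N, time in s.
With the tool pointing down it reaches from about 200 to 875 mm from the base axis. Payload 3.4 kg.
Tool frame: the origin (TCP) lies on the centre line of the jaws, within the pads' length; the fingertips stand ctrl.nose_length ahead of it and the grasp point (between the pads) lies 2 mm behind it (ctrl.nose_length is the distance from the TCP to the fingertips, in mm); z points along the fingers, y is the line along which they close (so a half turn about z gives the same grasp; the last joint's range is limited). The gripper opens to 94 mm and grips with 3 to 60 N. Pads are 16 mm wide; open, the fingers measure 119 mm over their backs; the gripper's body (75 mm by 177 mm) begins 78 mm behind the grasp point.
Start: joints at [1.159, 0.276, 1.505, -0, 1.361, -0.121], TCP at [164.88, 550.889, 222.493] pointing down, gripper open.
Joint ranges: [-2.89, 2.89], [-0.75, 2.08], [0.22, 2.7], [-1.18, 4.32], [0.11, 2.71], [-2.7, 2.7]. Speed limits (rad/s): [2.57, 2.57, 3.14, 3.14, 3.14, 3.14].

INTERFACE

Orientations are given as a unit quaternion [x, y, z, w].
In Python, from bench import ctrl, cams gives the robot as it stands.
- The arm moves only by the tool step_arm, never from a script. Its argument "moves" is a list that holds one entry, the list of rows, each a list of 6 numbers: the shift along the tool's x, y, z normalised to -1 to 1, where 1 is 0.2 m, then the turn, a rotation vector about the tool's x, y, z normalised to -1 to 1, where 1 is 30 degrees. In form: [[[dx, dy, dz, ax, ay, az], ...]]. A call has 1 to 12 rows; each row is the pose to reach, as a shift and turn from the pose commanded when the call began, along the tool's axes at that moment; what a row does not reach only later rows make up. A row lasts 1/8 s, in which the tool goes at most 62.5 mm and 10.7 degrees, less where a joint would pass 70% of its speed; a pose out of reach is approached as far as the arm can. A call with a number of a shift or a turn outside -1 to 1 is refused whole. A call with a gripper value outside its range is refused whole. "jaw" is the finger opening in mm, from 0 to 94, set as the call begins (left out, the last holds). The fingers move at their own pace and stop on an object; the grip force is fixed at half the most. Time passes only in rows, so rows that repeat a pose let the fingers close. It gives the time, the measured TCP pose, the force, the opening and the grip force at its end, in the units of the state.
- ctrl.sense(): the state, without advancing time (a new reading comes with each control period).
- cams.get_image(name): name is "scene" or "side" or "wrist"; returns (picture, depth): 384x512x3 uint8, red, green, blue; 384x512 float32, mm along the optical axis (not along the pixel's ray), 0 where there is no reading.
- cams.get_calibration(name): a dict with "K" (3x3 intrinsics, pixels), "position" and "rotation" of the camera in the world. Camera axes: x right, y up, looking along -z (the intrinsics and any distortion apply to the point x, -y, -z); pixel columns grow to the right and rows downward; lengths in mm; the calibration is good to about 2 mm. A picture is of the moment at which its call begins: read the wrist's pose just before it. get_calibration takes no time and is no camera call; for the wrist camera it gives the pose at the moment of the call.
- ctrl.close_job(): hands the job in; it is judged then, once.
The state is a dict: "clock": time; "qpos": joint angles; "joint_velocities": joint speeds; "effort": joint torques, N m; "ee_pos": TCP position; "tcp_rot": TCP orientation; "force": force on the tool from outside, world axes, zero at the start; "wrist_torque": the same for the moment, N m; "gripper_width": finger opening in mm; "grip_force": force on a finger pad.
Only numpy, scipy, OpenCV 4.12 (cv2) and the standard library are available. Lean on these libraries where they do the work, as an engineer would, in place of code of your own. Each camera call takes 0.05 s, during which the arm holds its last target. There are 200 camera calls.

TASK

Finish the sloping roof of the insect house: lay the two loose boards across the rafters above the board already nailed along the low edge, working up the slope so that each board laps about 2 cm over the one below it, with the ends of all three in line. Set each board down at the slope of the roof before letting go of it, do not drop it into place, and leave the jar, the tin and the hammer where they are.

Things in the scene. Friction and masses are not known exactly. Their poses are not given: they have to be found in the camera images.
- house: Plank insect house, fixed, 130 x 165 mm. Origin: centre of its underside, on the table; x points level from the low side (eave) to the tall open front, y along the eave, z up. The roof is carried by two rafters 18 mm wide at y = -75.5 and +75.5 mm, open between them. Their top edges rise straight at 31.9 degrees: 105 mm high at x = -65, 145 at x = 0, 186 at x = +65; they end at about x = +80.
- eave_board: The lowest roof board, nailed to the house: larch, 185 mm long, 66 wide, 8 thick, kicked up to slope at 22 degrees, flatter than the rafters. Origin: its centre; x up the slope in its plane, y along its length, z out of its upper face. A next board lapping 20 mm lies flat on it with its upper edge on the rafters, its centre 46 mm further in x and 8 mm in z; the third 46 and 8 mm further again.
- board_1: Loose rough-sawn larch roof board, 185 mm long, 66 wide, 8 thick, 60 g. Origin: its centre; x across its width, y along its length. It starts flat across two bearers, its middle free to be gripped over the width; underside 36 mm above the table. On the roof the finger at its lower edge comes down over the board below: keep fingertips above its underside. Friction holds it on the slope.
- board_2: The other loose roof board, identical to board_1, lying parallel to it on the same bearers with a gap of about 54 mm between them. Either board may be used first; both faces and both ways round are alike.
- work_board: Pine work board, fixed, 270 x 240 x 18 mm, with two bearers 18 mm high and 18 mm wide running along its x at y = -60 and +60 mm. Origin: centre of its underside, on the table; z up.
- jar: Bystander: closed glass jar, 76 mm across, 115 mm high. Origin: centre of its underside.
- tin: Bystander: open empty steel tin, 73 mm across, 105 mm high. Origin: centre of its underside.
- hammer: Bystander: hammer lying on the table, 260 mm long, along its x, with a wooden handle.
Mind the look-alikes: they are no part of the job. Leave any blue or turquoise look-alike of the board_2 alone.

How it is judged (in metres and radians):
On the way, in this order (a step that is already met when the one before it is completed fails the run):
1. a board, still held, is set down as second course at the roof's slope: within 20 mm up or down the slope, 22 mm along the eave, 14 mm in height and 0.2 rad in tilt (((x of board_1 in the frame of eave_board between 0.026 and 0.066 m and z of board_1 in the frame of eave_board between -0.002 and 0.022 m and y of board_1 in the frame of eave_board between -0.022 and 0.022 m and angle between the y axis of board_1 and the y axis of eave_board, either way round below 0.17 rad and angle between the z axis of board_1 and the z axis of eave_board, either way round below 0.2 rad and contact force between the fingers and board_1 above 1 N) or (x of board_2 in the frame of eave_board between 0.026 and 0.066 m and z of board_2 in the frame of eave_board between -0.002 and 0.022 m and y of board_2 in the frame of eave_board between -0.022 and 0.022 m and angle between the y axis of board_2 and the y axis of eave_board, either way round below 0.17 rad and angle between the z axis of board_2 and the z axis of eave_board, either way round below 0.2 rad and contact force between the fingers and board_2 above 1 N))), for 0.1 s.
2. with that board in its place, the other, still held, is set down in the same way as third course (((x of board_1 in the frame of eave_board between 0.036 and 0.056 m and z of board_1 in the frame of eave_board between 0.002 and 0.014 m and y of board_1 in the frame of eave_board between -0.012 and 0.012 m and angle between the y axis of board_1 and the y axis of eave_board, either way round below 0.1 rad and angle between the z axis of board_1 and the z axis of eave_board, either way round below 0.12 rad and x of board_2 in the frame of eave_board between 0.062 and 0.122 m and z of board_2 in the frame of eave_board between 0.004 and 0.034 m and y of board_2 in the frame of eave_board between -0.022 and 0.022 m and angle between the y axis of board_2 and the y axis of eave_board, either way round below 0.17 rad and angle between the z axis of board_2 and the z axis of eave_board, either way round below 0.2 rad and contact force between the fingers and board_2 above 1 N) or (x of board_2 in the frame of eave_board between 0.036 and 0.056 m and z of board_2 in the frame of eave_board between 0.002 and 0.014 m and y of board_2 in the frame of eave_board between -0.012 and 0.012 m and angle between the y axis of board_2 and the y axis of eave_board, either way round below 0.1 rad and angle between the z axis of board_2 and the z axis of eave_board, either way round below 0.12 rad and x of board_1 in the frame of eave_board between 0.062 and 0.122 m and z of board_1 in the frame of eave_board between 0.004 and 0.034 m and y of board_1 in the frame of eave_board between -0.022 and 0.022 m and angle between the y axis of board_1 and the y axis of eave_board, either way round below 0.17 rad and angle between the z axis of board_1 and the z axis of eave_board, either way round below 0.2 rad and contact force between the fingers and board_1 above 1 N))), for 0.1 s.
At the end, for the whole second after the job is handed in: The two boards lie still and released as second and third course: each laps 10 to 30 mm over the one below, rests down on it (height within 6 to 9 mm), has its middle within 12 mm of the nailed board's along the eave, runs parallel to it within 0.10 rad and slopes like it within 0.12 rad (((x of board_1 in the frame of eave_board between 0.036 and 0.056 m and z of board_1 in the frame of eave_board between 0.002 and 0.014 m and y of board_1 in the frame of eave_board between -0.012 and 0.012 m and angle between the y axis of each of board_1, board_2 and the y axis of eave_board, either way round below 0.1 rad and angle between the z axis of each of board_1, board_2 and the z axis of eave_board, either way round below 0.12 rad and x of board_2 in the frame of eave_board between 0.072 and 0.112 m and z of board_2 in the frame of eave_board between 0.007 and 0.025 m and y of board_2 in the frame of eave_board between -0.012 and 0.012 m and distance between board_1 and board_2 between 0.0365 and 0.058 m) or (x of board_2 in the frame of eave_board between 0.036 and 0.056 m and z of board_2 in the frame of eave_board between 0.002 and 0.014 m and y of board_2 in the frame of eave_board between -0.012 and 0.012 m and angle between the y axis of each of board_2, board_1 and the y axis of eave_board, either way round below 0.1 rad and angle between the z axis of each of board_2, board_1 and the z axis of eave_board, either way round below 0.12 rad and x of board_1 in the frame of eave_board between 0.072 and 0.112 m and z of board_1 in the frame of eave_board between 0.007 and 0.025 m and y of board_1 in the frame of eave_board between -0.012 and 0.012 m and distance between board_2 and board_1 between 0.0365 and 0.058 m)) and linear speed of each of board_1, board_2 below 0.01 m/s and angular speed of each of board_1, board_2 below 0.1 rad/s); the robot touches nothing.
It fails at once if the jar is moved by more than 30 mm (distance of jar from where it was at the start of the episode above 0.03 m).
It fails at once if the tin is moved by more than 30 mm (distance of tin from where it was at the start of the episode above 0.03 m).
It fails at once if the hammer is moved by more than 30 mm (distance of hammer from where it was at the start of the episode above 0.03 m).
It also fails if it takes over 58 s, if anything falls off the work surface, if the arm or the gripper's body presses on something with over 40 N, if the wrist force passes 120 N, or if a joint passes its speed limit or range.

## Working session

There is one attempt and no reset: what is moved stays moved. The work goes in short steps, Python scripts to look and compute and a tool call to move; the robot and the scene stay as the last step left them, time stands still between calls to the robot, and variables do not carry over. Pictures are saved under pics/ and viewed, at most 10 in all, crops included, and the job is handed in when it is done.

Besides the shell and the picture viewer there is one more tool, called after ">>>" as name([rows], argument=value, ...), one row to a line, values as JSON. step_arm: Moves the arm, as the interface text tells. Its arguments: {"type":"object","properties":{"moves":{"type":"array"},"jaw":{"type":"number"}},"required":["moves"]}

```bash
ls; mkdir -p pics; cat > h.py <<'E'
import numpy as np, cv2, json
from scipy.spatial.transform import Rotation as R
from bench import ctrl, cams
def shot(n):
    im,d=cams.get_image(n); c=cams.get_calibration(n); return im,d,c
def cloud(d,c):
    K=np.array(c["K"]);v,u=np.mgrid[:d.shape[0],:d.shape[1]]
    p=np.stack([(u-K[0,2])/K[0,0]*d,-(v-K[1,2])/K[1,1]*d,-d],-1)
    Rm=np.array(c["rotation"]); Rm=Rm if Rm.shape==(3,3) else R.from_quat(Rm).as_matrix()
    P=p@Rm.T+np.array(c["position"]); P[d<=0]=np.nan; return P
E
python3 - <<'E'
from h import *
ims=[]
for n in ("scene","side"):
    im,d,c=shot(n); print(n,c); np.savez(n+".npz",im=im,d=d,P=cloud(d,c)); cv2.imwrite(f"pics/{n}0.png",im[...,::-1])
s=ctrl.sense();print(s,ctrl.nose_length)
E
```

```text
pics
scene {'K': array([[358.85598699,   0.        , 252.81459601],
       [  0.        , 358.85598699, 194.89907092],
       [  0.        ,   0.        ,   1.        ]]), 'position': array([1494.03717132,  104.6196914 ,  751.78079306]), 'rotation': array([0.33166963, 0.32222449, 0.6190347 , 0.63479341])}
side {'K': array([[348.66476516,   0.        , 256.42554432],
       [  0.        , 348.66476516, 188.41403705],
       [  0.        ,   0.        ,   1.        ]]), 'position': array([ 135.19858047, -505.23729352,  733.19744787]), 'rotation': array([ 0.40898174, -0.12132791, -0.25455927,  0.86787848])}
{'clock': 0.1, 'qpos': array([ 1.15901781e+00,  2.76528762e-01,  1.50594837e+00,  1.35703126e-05,
        1.36071286e+00, -1.20976005e-01]), 'joint_velocities': array([ 0.00053164, -0.00259325, -0.0034682 , -0.00098493,  0.00042914,
        0.00124942]), 'effort': array([ 5.85921007e-04, -4.05460346e+01, -2.37780905e+01,  7.01745786e-02,
        2.99543201e-02, -3.15656484e-05]), 'ee_pos': array([164.66674389, 550.43819602, 221.71610977]), 'tcp_rot': array([ 1.44890821e-01,  9.89447327e-01, -7.68752678e-04, -2.16640642e-04]), 'force': array([-0.01442711, -0.23444259, -0.18739187]), 'wrist_torque': array([-0.00669064, -0.00105689, -0.01476032]), 'grip_force': 0.0, 'gripper_width': 93.73590786550241} 17.0
```

View pics/scene0.png

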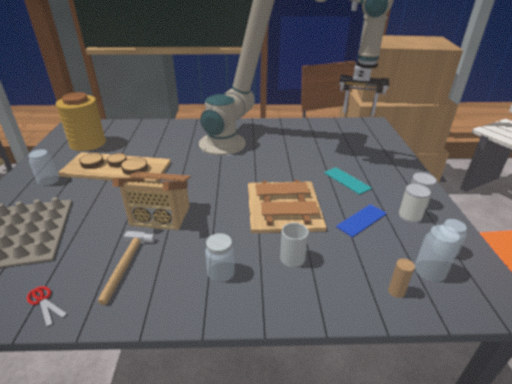

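View pics/side0.png

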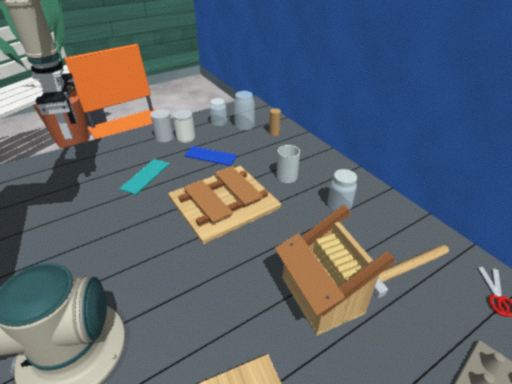

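The scene view shows the house at (155,200), the work board with both loose boards at (284,190) and (291,210), the tin at (293,244) and the jar at (220,257). In the side view the eave board is at (325,275) and the loose boards are at (208,200) and (238,187). The blue and turquoise look-alikes lie beside the work board.

```bash
cat >> h.py <<'E'
def rect(pts,up=(0,0,1)):
    """centre, axes(long,short,normal), extents of a planar patch"""
    for _ in range(3):
        c=pts.mean(0); n=np.linalg.svd(pts-c,full_matrices=False)[2][2]
        r=np.abs((pts-c)@n); pts=pts[r<max(2.5*np.median(r),1.5)]
    c=pts.mean(0); U,S,V=np.linalg.svd(pts-c,full_matrices=False); n=V[2]; n=n if n@np.array(up)>0 else -n
    q=((pts-c)@V[:2].T).astype(np.float32)
    b=cv2.boxPoints(cv2.minAreaRect(q)); C=c+b.mean(0)@V[:2]
    e1=b[1]-b[0]; e2=b[2]-b[1]
    if np.linalg.norm(e1)<np.linalg.norm(e2): e1,e2=e2,e1
    return C,(e1@V[:2])/np.linalg.norm(e1),(e2@V[:2])/np.linalg.norm(e2),n,np.linalg.norm(e1),np.linalg.norm(e2),len(pts)
def brown(im):
    h=cv2.cvtColor(im,cv2.COLOR_RGB2HSV); return (h[...,0]<14)&(h[...,1]>110)&(h[...,2]>40)
def blobs(im,P,zlo,zhi,box=(150,1000,-500,500)):
    m=brown(im)&(P[...,2]>zlo)&(P[...,2]<zhi)&(P[...,0]>box[0])&(P[...,0]<box[1])&(P[...,1]>box[2])&(P[...,1]<box[3])
    n,l,st,_=cv2.connectedComponentsWithStats(m.astype(np.uint8),connectivity=4)
    return [(l==i) for i in range(1,n) if st[i,4]>60]
E
python3 - <<'E'
from h import *
np.set_printoptions(precision=3,suppress=True)
for n in ("scene","side"):
    z=np.load(n+".npz"); im,P=z["im"],z["P"]
    print(n)
    for lo,hi in ((38,60),(85,240)):
        for m in blobs(im,P,lo,hi):
            v,u=np.nonzero(m); C,a,b,nn,l,w,k=rect(P[m]); print(lo,"px",u.mean().round(),v.mean().round(),C,"long",a,"n",nn,l.round(1),w.round(1),k, "tilt",np.degrees(np.arccos(nn[2])).round(1))
    # bystanders top
    for nm,(uu,vv) in {"scene":{"tin":(293,228),"jar":(219,240),"hammer":(140,236)},"side":{"tin":(288,150),"jar":(345,175),"hammer":(380,290)}}[n].items():
        print(nm,np.nanmedian(P[vv-2:vv+3,uu-2:uu+3].reshape(-1,3),0))
E
```

```text
scene
38 px 282.0 188.0 [438.882 234.984  45.408] long [ 0.03  -1.     0.003] n [0.    0.003 1.   ] 180.9 69.0 390 tilt 0.2
38 px 289.0 208.0 [554.676 248.783  45.403] long [ 0.017 -1.     0.001] n [-0.     0.001  1.   ] 180.3 65.2 480 tilt 0.0
85 px 170.0 177.0 [ 493.992 -138.37   132.972] long [ 0.172  0.985 -0.   ] n [-0.344  0.06   0.937] 108.2 48.5 89 tilt 20.4
tin [707.8   241.368  85.45 ]
jar [788.093  35.257 116.198]
hammer [ 666.18  -214.746   26.824]
side
85 px 325.0 225.0 [ 574.875 -119.366  158.647] long [-0.846  0.136 -0.515] n [-0.432 -0.741  0.514] 123.1 28.8 558 tilt 59.1
85 px 367.0 274.0 [ 550.644 -267.949  158.646] long [-0.847  0.145 -0.511] n [-0.451 -0.704  0.548] 124.7 29.2 757 tilt 56.7
85 px 329.0 307.0 [ 468.92  -261.933  111.062] long [-0.906  0.15  -0.396] n [0.053 0.968 0.244] 44.4 36.6 52 tilt 75.9
tin [761.487 267.765  87.81 ]
jar [793.588  36.557 116.177]
hammer [ 643.183 -258.083   25.191]
```

```bash
python3 - <<'E'
from h import *
np.set_printoptions(precision=3,suppress=True)
z=np.load("side.npz"); im,P=z["im"],z["P"]; hsv=cv2.cvtColor(im,cv2.COLOR_RGB2HSV)
for p in ((208,200),(238,187),(310,285),(315,270),(225,225),(290,300)): print(p,hsv[p[1],p[0]],P[p[1],p[0]])
for nm,(lo,hi) in {"loose":(38,60),"eave":(90,150)}.items():
    m=(hsv[...,0]<14)&(hsv[...,1]>90)&(hsv[...,2]>30)&(P[...,2]>lo)&(P[...,2]<hi)&(P[...,0]>300)&(P[...,0]<700)&(P[...,1]>-400)&(P[...,1]<400)
    if nm=="eave": 
        # normals filter: keep points of smooth upper face
        dx=np.gradient(P,axis=1);dy=np.gradient(P,axis=0);N=np.cross(dx,dy);N/=np.linalg.norm(N,axis=-1,keepdims=True)
        N*=np.sign(N[...,2:3]); m&=(N[...,2]>.8)
    n,l,st,_=cv2.connectedComponentsWithStats(m.astype(np.uint8),connectivity=4)
    for i in range(1,n):
        if st[i,4]>100:
            C,a,b,nn,L,w,k=rect(P[l==i]); print(nm,st[i],C,"long",a,"n",nn,L,w,k,"tilt",np.degrees(np.arccos(nn[2])))
E
```

```text
(208, 200) [ 15 135 182] [437.796 229.276  43.943]
(238, 187) [ 14 138 178] [543.388 232.236  45.55 ]
(310, 285) [ 14 137 173] [ 460.975 -205.767  122.5  ]
(315, 270) [ 14 142 172] [ 489.214 -186.699  131.134]
(225, 225) [ 20  95 232] [441.089 132.967  18.736]
(290, 300) [105  31  50] [ 458.698 -153.237    1.237]
```

```bash
python3 - <<'E'
from h import *
np.set_printoptions(precision=3,suppress=True)
z=np.load("side.npz"); im,P=z["im"],z["P"]; hsv=cv2.cvtColor(im,cv2.COLOR_RGB2HSV)
for nm,(lo,hi) in {"loose":(36,60),"eave":(90,165)}.items():
    m=(hsv[...,0]<18)&(hsv[...,1]>112)&(P[...,2]>lo)&(P[...,2]<hi)&(P[...,0]>300)&(P[...,0]<700)&(P[...,1]>-400)&(P[...,1]<400)
    if nm=="eave": m&=hsv[...,2]>150
    m=cv2.morphologyEx(m.astype(np.uint8),cv2.MORPH_OPEN,np.ones((3,3),np.uint8))
    n,l,st,_=cv2.connectedComponentsWithStats(m,connectivity=4)
    for i in range(1,n):
        if st[i,4]>100:
            C,a,b,nn,L,w,k=rect(P[l==i]); print(nm,st[i],C,"long",a,"n",nn,L,w,k,"tilt",np.degrees(np.arccos(nn[2])))
E
```

```text
loose [216 167  48  38 862] [551.246 248.549  45.211] long [-0.017  1.    -0.   ] n [-0.002  0.     1.   ] 186.88284 67.12039 630 tilt 0.11712018645020573
loose [185 181  47  41 993] [437.104 234.4    45.17 ] long [-0.037  0.999  0.003] n [ 0.002 -0.003  1.   ] 187.01398 65.97849 731 tilt 0.18074448545678826
eave [ 276  235   68   79 2391] [ 476.536 -174.585  127.283] long [-0.157 -0.988 -0.001] n [-0.369  0.058  0.928] 184.84041 65.25281 2033 tilt 21.913377528921878
```

```bash
cat >> h.py <<'E'
def frame(y,z):
    z=np.array(z,float)/np.linalg.norm(z); y=np.array(y,float); y-=z*(y@z); y/=np.linalg.norm(y)
    return R.from_matrix(np.stack([np.cross(y,z),y,z],1))
def plan(*goals):
    s=ctrl.sense(); p=np.array(s["ee_pos"]); q=R.from_quat(s["tcp_rot"]); print("at",p.round(1),"w",round(s["gripper_width"],1),"grip",round(s["grip_force"],1),"t",round(s["clock"],2))
    for P,Q in goals:
        while True:
            d=q.inv().apply(np.array(P)-p)/200; r=np.degrees((q.inv()*Q).as_rotvec())/30
            k=min(1,1/max(np.abs(np.r_[d,r]).max(),1e-9)); row=np.r_[d,r]*k
            need=max(np.linalg.norm(d*k)*200/62.5,np.linalg.norm(r*k)*30/10.7)
            print("[%s]"%", ".join("%.3f"%x for x in row),"rows>=%.1f"%need)
            p=p+q.apply(d*k*200); q=q*R.from_rotvec(np.radians(r*k*30))
            if k>=1: break
DN=(0,0,-1)
A=dict(c=np.array([438,234.7]),Q=frame((.999,.033,0),DN)); B=dict(c=np.array([552.5,248.6]),Q=frame((.9998,.018,0),DN))
E0=np.array([476.5,-174.6,127.3]); EL=np.array([.157,.988,0]); EX=np.array([.9155,-.1455,.374]); EL/=np.linalg.norm(EL); EX-=EL*(EL@EX); EX/=np.linalg.norm(EX); EN=np.cross(EX,EL); 
QE=frame(EX,-EN)
E
python3 -c "
from h import *
print(EX,EN)
plan(((438,234.7,140),A['Q']))"
```

```text
[ 0.91587582 -0.14553897  0.37415222] [-0.36951591  0.05871862  0.9273673 ]
at [164.7 550.4 221.7] w 93.7 grip 0.0 t 0.1
[-0.740, -0.470, 0.172, -0.001, 0.001, 1.000] rows>=2.9
[-0.876, -0.037, 0.172, -0.001, 0.001, 1.000] rows>=2.9
[-0.297, 0.155, 0.065, -0.000, 0.000, 0.382] rows>=1.1
```

>>> step_arm([
  [[-0.74, -0.47, 0.17, 0, 0, 1], [-0.74, -0.47, 0.17, 0, 0, 1], [-0.74, -0.47, 0.17, 0, 0, 1], [-0.74, -0.47, 0.17, 0, 0, 1]],
], jaw=94)

```text
clock: 0.6
ee_pos: [281.0, 415.4, 187.5]
tcp_rot: [0.398, 0.917, -0.001, -0.0]
force: [-0.2, -0.4, 0.6]
gripper_width: 93.8
grip_force: 0.0
```

>>> step_arm([
  [[-0.876, -0.037, 0.17, 0, 0, 1], [-0.876, -0.037, 0.17, 0, 0, 1], [-0.876, -0.037, 0.17, 0, 0, 1], [-0.876, -0.037, 0.17, 0, 0, 1]],
])

```text
clock: 1.1
ee_pos: [396.0, 284.5, 153.8]
tcp_rot: [0.622, 0.783, -0.0, -0.0]
force: [-0.7, 0.9, 1.0]
gripper_width: 94.0
grip_force: 0.0
```

>>> step_arm([
  [[-0.297, 0.155, 0.065, 0, 0, 0.382], [-0.297, 0.155, 0.065, 0, 0, 0.382], [-0.297, 0.155, 0.065, 0, 0, 0.382], [-0.297, 0.155, 0.065, 0, 0, 0.382]],
])

```text
clock: 1.6
ee_pos: [437.4, 236.8, 141.8]
tcp_rot: [0.694, 0.72, 0.0, -0.0]
force: [0.6, -0.3, 0.2]
gripper_width: 94.0
grip_force: 0.0
```

```bash
python3 - <<'E'
from h import *
np.set_printoptions(precision=3,suppress=True)
im,d,c=shot("wrist"); P=cloud(d,c); cv2.imwrite("pics/w1.png",im[...,::-1])
m=(P[...,2]>38)&(P[...,2]<52)&(brown(im)|True)
n,l,st,_=cv2.connectedComponentsWithStats(cv2.morphologyEx(m.astype(np.uint8),cv2.MORPH_OPEN,np.ones((5,5),np.uint8)),connectivity=4)
for i in range(1,n):
    if st[i,4]>500:
        C,a,b,nn,L,w,k=rect(P[l==i]); print(st[i],C,"long",a,nn,L,w)
plan((np.r_[A['c'],55],A['Q']))
E
```

```text
[  338    78    99   205 13557] [550.947 248.224  43.688] long [ 0.008 -1.    -0.   ] [-0. -0.  1.] 184.2452 66.78857
[  208    91    81   201 14875] [435.998 233.678  43.75 ] long [-0.042  0.999  0.   ] [ 0. -0.  1.] 185.49783 66.036644
at [437.5 236.7 141.8] w 94.0 grip 0.0 t 1.65
[-0.010, 0.002, 0.434, 0.000, -0.002, 0.005] rows>=1.4
```

View pics/w1.png

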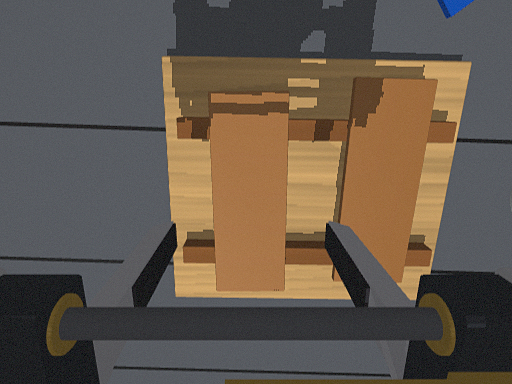

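The wrist view shows board A at about (248,195) and board B at about (385,180), with board A between the fingers. Board A's centre comes out at (436.3, 234). Going down to grip it.

```bash
sed -i "s/A=dict.*/A=dict(c=np.array([436.3,234]),Q=frame((.999,.039,0),DN)); B=dict(c=np.array([551.2,248.3]),Q=frame((.9998,.012,0),DN))/" h.py; python3 -c "
from h import *
plan((np.r_[A['c'],55],A['Q']))"
```

```text
at [437.5 236.7 141.8] w 94.0 grip 0.0 t 1.65
[-0.014, -0.006, 0.434, 0.000, -0.002, -0.006] rows>=1.4
```

>>> step_arm([
  [[-0.014, -0.006, 0.2, 0, 0, -0.006], [-0.014, -0.006, 0.32, 0, 0, -0.006], [-0.014, -0.006, 0.4, 0, 0, -0.006], [-0.014, -0.006, 0.43, 0, 0, -0.006], [-0.014, -0.006, 0.43, 0, 0, -0.006], [-0.014, -0.006, 0.43, 0, 0, -0.006]],
])

```text
clock: 2.4
ee_pos: [437.8, 232.9, 56.3]
tcp_rot: [0.694, 0.72, 0.001, 0.0]
force: [-0.1, 0.3, 0.3]
gripper_width: 94.3
grip_force: 0.0
```

>>> step_arm([
  [[0, 0, 0, 0, 0, 0], [0, 0, 0, 0, 0, 0], [0, 0, 0, 0, 0, 0], [0, 0, 0, 0, 0, 0], [0, 0, 0, 0, 0, 0], [0, 0, 0, 0, 0, 0]],
], jaw=60)

```text
clock: 3.15
ee_pos: [437.3, 232.4, 55.6]
tcp_rot: [0.694, 0.72, 0.0, -0.0]
force: [-1.3, 0.1, 2.8]
gripper_width: 65.4
grip_force: 30.0
```

```bash
python3 -c "
from h import *
Q=A['Q']
plan(((437,232,150),Q),((440,60,280),Q),((455,-200,320),QE))"
```

```text
at [437.3 232.4  55.6] w 65.4 grip 30.0 t 3.15
[-0.002, -0.002, -0.472, -0.000, -0.000, -0.006] rows>=1.5
[-0.860, -0.019, -0.650, 0.000, 0.000, -0.000] rows>=3.4
[-1.000, 0.019, -0.154, -0.561, -0.055, 0.285] rows>=3.2
[-0.298, 0.062, -0.028, -0.169, -0.017, 0.086] rows>=1.0
```

>>> step_arm([
  [[0, 0, -0.15, 0, 0, 0], [0, 0, -0.35, 0, 0, 0], [-0.2, 0, -0.6, 0, 0, 0], [-0.4, 0, -0.85, 0, 0, 0], [-0.65, -0.01, -1, 0, 0, 0], [-0.86, -0.02, -1, 0, 0, 0], [-0.86, -0.02, -1, 0, 0, 0]],
])

```text
clock: 4.03
ee_pos: [439.6, 58.1, 255.6]
tcp_rot: [0.696, 0.718, 0.0, 0.001]
force: [0.1, 1.2, -1.1]
gripper_width: 65.4
grip_force: 30.0
```

>>> step_arm([
  [[-0.25, 0, -0.12, -0.14, -0.014, 0.07], [-0.5, 0.01, -0.2, -0.28, -0.027, 0.14], [-0.75, 0.015, -0.25, -0.42, -0.04, 0.21], [-1, 0.02, -0.28, -0.56, -0.055, 0.285], [-1, 0.02, -0.28, -0.56, -0.055, 0.285], [-1, 0.02, -0.28, -0.56, -0.055, 0.285]],
])

```text
clock: 4.78
ee_pos: [450.5, -138.2, 310.7]
tcp_rot: [0.738, 0.658, 0.095, 0.11]
force: [-0.6, 0.7, -0.4]
gripper_width: 65.4
grip_force: 30.0
```

```bash
python3 -c "
from h import *
plan(((455,-235,330),QE))"
```

```text
at [ 450.5 -138.2  310.7] w 65.4 grip 30.0 t 4.78
[-0.479, 0.102, -0.068, -0.173, -0.019, 0.080] rows>=1.6
```

>>> step_arm([
  [[-0.24, 0.05, -0.034, -0.085, -0.01, 0.04], [-0.48, 0.1, -0.07, -0.173, -0.019, 0.08], [-0.48, 0.1, -0.07, -0.173, -0.019, 0.08], [-0.48, 0.1, -0.07, -0.173, -0.019, 0.08]],
])

```text
clock: 5.28
ee_pos: [455.0, -234.3, 330.5]
tcp_rot: [0.746, 0.638, 0.124, 0.145]
force: [-0.2, 1.1, -1.1]
gripper_width: 65.4
grip_force: 30.0
```

```bash
python3 - <<'E'
from h import *
np.set_printoptions(precision=3,suppress=True)
im,d,c=shot("wrist"); P=cloud(d,c); cv2.imwrite("pics/w2.png",im[...,::-1]); np.savez("w2.npz",im=im,d=d,P=P)
s=ctrl.sense(); p=np.array(s["ee_pos"]);q=R.from_quat(s["tcp_rot"]); T=q.inv().apply((P-p).reshape(-1,3)).reshape(P.shape)
np.savez("w2.npz",im=im,d=d,P=P,T=T); print(p,q.as_matrix(),QE.as_matrix())
E
```

```text
[ 455.017 -234.029  330.567] [[ 0.154  0.916  0.37 ]
 [ 0.988 -0.143 -0.058]
 [-0.     0.374 -0.927]] [[ 0.157  0.916  0.37 ]
 [ 0.988 -0.146 -0.059]
 [ 0.     0.374 -0.927]]
```

View pics/w2.png

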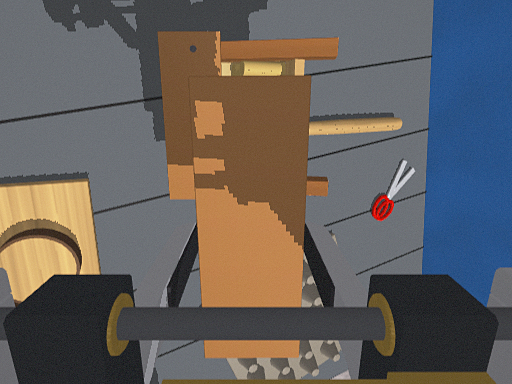

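The wrist view shows the held board at cols 190–310 and the eave board's lower part, with both ends, at cols 158–220, rows 30–200. I'll measure both in the tool frame.

```bash
python3 - <<'E'
from h import *
np.set_printoptions(precision=3,suppress=True)
z=np.load("w2.npz"); im,P,T=z["im"],z["P"],z["T"]; hsv=cv2.cvtColor(im,cv2.COLOR_RGB2HSV)
br=(hsv[...,0]<18)&(hsv[...,1]>100)
k=np.ones((3,3),np.uint8)
def comp(m):
    m=cv2.morphologyEx(m.astype(np.uint8),cv2.MORPH_OPEN,k); n,l,st,_=cv2.connectedComponentsWithStats(m,connectivity=4); i=1+st[1:,4].argmax(); return l==i
m=comp(br&(np.abs(T[...,2]-12)<6)); C,a,b,nn,L,w,_=rect(T[m],(0,0,-1)); print("held top in tool",C,a,nn,L,w)
# eave
U=((P-E0)@np.stack([EX,EL,EN],1))
m=comp(br&(np.abs(U[...,2])<6)&(np.abs(U[...,0])<45)&(np.abs(U[...,1])<110)); u=U[m]
c=u.mean(0); n=np.linalg.svd(u-c,full_matrices=False)[2][2]; n*=np.sign(n[2]); print("eave n in E",n,"plane at 0:",c[2]+(n[0]*c[0]+n[1]*c[1])/n[2], "tilt resid px",len(u))
print("y range",np.percentile(u[:,1],[.3,1,99,99.7]))
for lo,hi in((-85,-45),(-45,0),(0,45),(45,85)):
    s=u[(u[:,1]>lo)&(u[:,1]<hi)]; print(lo,"x min",np.percentile(s[:,0],[.5,2]) if len(s) else None, len(s))
E
```

```text
held top in tool [22.314 -0.74  11.816] [-1.     0.005 -0.   ] [ 0.  0. -1.] 143.6046 66.01963
eave n in E [-0.001  0.     1.   ] plane at 0: -0.5456335375841784 tilt resid px 5896
y range [-91.997 -89.699  89.968  90.404]
-85 x min [-33.813 -33.287] 847
-45 x min [-33.816 -33.265] 1019
0 x min [-33.815 -33.435] 1154
45 x min [-33.557 -32.661] 2350
```

```bash
cat >> h.py <<'E'
E0=E0-.5*EX-.8*EL-.55*EN
def place(x,z,h,off): # TCP for board centre at (x,0,z+h) in eave frame, off=board centre in tool
    return (E0-4*EN+x*EX+(z+h)*EN-QE.apply(off),QE)
def where(off):
    s=ctrl.sense(); w=np.array(s["ee_pos"])+R.from_quat(s["tcp_rot"]).apply(off)-(E0-4*EN); print("board in eave",(np.stack([EX,EL,EN])@w).round(1), "force",np.round(s["force"],1),"n-force",round(EN@s["force"],1))
O1=(1.6,-.7,15.8)
E
python3 -c "
from h import *
where(O1)
plan(place(46,8,50,O1),place(46,8,6,O1))"
```

```text
board in eave [ 64.8 -59.7 181.7] force [ 0.3  0.3 -1.3] n-force -1.3
at [ 455.  -234.   330.6] w 65.3 grip 30.0 t 5.33
[0.298, -0.093, 0.619, 0.000, -0.002, 0.005] rows>=2.2
[-0.000, 0.000, 0.220, 0.000, 0.000, 0.000] rows>=0.7
```

>>> step_arm([
  [[0.15, -0.05, 0.25, 0, 0, 0.005], [0.3, -0.093, 0.45, 0, -0.002, 0.005], [0.298, -0.093, 0.62, 0, -0.002, 0.005], [0.298, -0.093, 0.72, 0, -0.002, 0.005], [0.298, -0.093, 0.8, 0, -0.002, 0.005], [0.298, -0.093, 0.84, 0, -0.002, 0.005], [0.298, -0.093, 0.84, 0, -0.002, 0.005], [0.298, -0.093, 0.84, 0, -0.002, 0.005]],
])

```text
clock: 6.32
ee_pos: [509.6, -184.7, 169.2]
tcp_rot: [0.747, 0.636, 0.124, 0.147]
force: [0.0, -0.0, -0.2]
gripper_width: 65.4
grip_force: 30.0
```

```bash
python3 -c "
from h import *
where(O1)
plan(place(46,8,0,O1))"
```

```text
board in eave [47.3 -2.4 14.8] force [ 0.  -0.  -0.2] n-force -0.2
at [ 509.6 -184.7  169.2] w 65.4 grip 30.0 t 6.33
[0.012, -0.006, 0.034, 0.005, 0.006, -0.003] rows>=0.1
```

>>> step_arm([
  [[0.012, -0.006, 0.01, 0, 0, 0], [0.012, -0.006, 0.02, 0, 0, 0], [0.012, -0.006, 0.03, 0, 0, 0], [0.012, -0.006, 0.034, 0, 0, 0], [0.012, -0.006, 0.034, 0, 0, 0]],
])

```text
clock: 6.95
ee_pos: [510.9, -183.0, 162.1]
tcp_rot: [0.747, 0.636, 0.123, 0.146]
force: [-2.9, 0.2, 4.2]
gripper_width: 65.3
grip_force: 30.0
```

```bash
python3 -c "
from h import *
where(O1)
plan(place(46,8,-1,O1))"
```

```text
board in eave [45.6 -0.5  7.8] force [-2.9  0.2  4.2] n-force 5.0
at [ 510.9 -183.   162.1] w 65.3 grip 30.0 t 6.95
[0.002, 0.002, 0.004, 0.003, 0.006, -0.004] rows>=0.0
```

>>> step_arm([
  [[0, 0, 0.002, 0, 0, 0], [0, 0, 0.002, 0, 0, 0], [0, 0, 0.002, 0, 0, 0]],
])

```text
clock: 7.32
ee_pos: [510.9, -183.0, 162.1]
tcp_rot: [0.747, 0.636, 0.123, 0.147]
force: [-5.3, 0.1, 7.7]
gripper_width: 65.4
grip_force: 30.0
```

>>> step_arm([
  [[0, 0, 0, 0, 0, 0], [0, 0, 0, 0, 0, 0], [0, 0, 0, 0, 0, 0], [0, 0, 0, 0, 0, 0]],
], jaw=80)

```text
clock: 7.82
ee_pos: [511.3, -182.9, 161.2]
tcp_rot: [0.747, 0.636, 0.123, 0.146]
force: [0.4, -0.7, 0.5]
gripper_width: 79.7
grip_force: 0.0
```

>>> step_arm([
  [[0, 0, -0.05, 0, 0, 0], [0, 0, -0.2, 0, 0, 0], [0, 0, -0.5, 0, 0, 0], [-0.3, 0, -0.8, 0, 0, 0], [-0.3, 0, -0.8, 0, 0, 0], [-0.3, 0, -0.8, 0, 0, 0]],
])

```text
clock: 8.57
ee_pos: [442.3, -233.6, 311.8]
tcp_rot: [0.748, 0.635, 0.123, 0.148]
force: [0.2, 0.6, 0.3]
gripper_width: 79.9
grip_force: 0.0
```

```bash
cat >> h.py <<'E'
def course(P,im,zc,xc):
    U=((P-(E0-4*EN))@np.stack([EX,EL,EN],1)); hsv=cv2.cvtColor(im,cv2.COLOR_RGB2HSV)
    m=(hsv[...,0]<18)&(hsv[...,1]>100)&(np.abs(U[...,2]-zc-4)<3.5)&(np.abs(U[...,0]-xc)<45)&(np.abs(U[...,1])<115)
    m=cv2.morphologyEx(m.astype(np.uint8),cv2.MORPH_OPEN,np.ones((3,3),np.uint8)); n,l,st,_=cv2.connectedComponentsWithStats(m,connectivity=4)
    u=U[l==1+st[1:,4].argmax()]; C,a,b,nn,L,w,k=rect(u); print("course in eave: top centre",C,a,nn,L,w,k)
E
python3 - <<'E'
from h import *
np.set_printoptions(precision=3,suppress=True)
im,d,c=shot("wrist"); course(cloud(d,c),im,8,46); cv2.imwrite("pics/w3.png",im[...,::-1])
plan(((470,40,290),A['Q']),(np.r_[B['c'],120],B['Q']))
E
```

```text
course in eave: top centre [44.064  1.135 10.745] [-0.003  1.     0.002] [ 0.001 -0.002  1.   ] 184.1808 65.85791 10528
at [ 442.  -232.3  310.2] w 79.9 grip 0.0 t 8.62
[1.000, -0.083, 0.044, 0.537, 0.057, -0.277] rows>=3.2
[0.366, 0.029, 0.027, 0.197, 0.021, -0.102] rows>=1.2
[1.000, 0.435, 0.829, 0.000, -0.000, 0.050] rows>=4.4
[0.025, 0.010, 0.021, 0.000, -0.000, 0.001] rows>=0.1
```

View pics/w3.png

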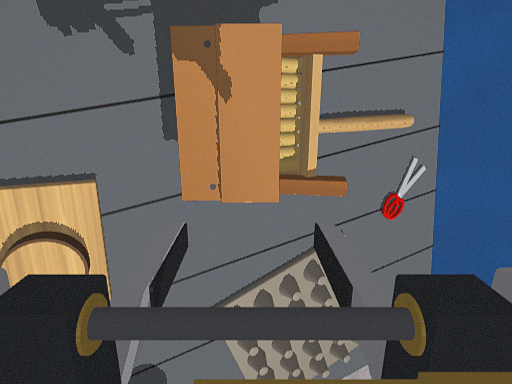

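Board 1 is seated, with its ends in line with the eave board (cols 218–282, rows 24–202). Next is board 2.

>>> step_arm([
  [[0.25, -0.02, 0.01, 0.13, 0.014, -0.07], [0.5, -0.04, 0.02, 0.27, 0.028, -0.14], [0.75, -0.06, 0.03, 0.4, 0.042, -0.21], [1, -0.083, 0.044, 0.537, 0.057, -0.277], [1, -0.083, 0.044, 0.537, 0.057, -0.277]],
], jaw=94)

```text
clock: 9.25
ee_pos: [462.5, -28.4, 293.1]
tcp_rot: [0.708, 0.704, 0.033, 0.037]
force: [0.1, -0.0, 0.3]
gripper_width: 93.9
grip_force: 0.0
```

```bash
python3 -c "
from h import *
plan(((480,60,240),B['Q']),(np.r_[B['c'],120],B['Q']))"
```

```text
at [462.5 -28.4 293.1] w 93.9 grip 0.0 t 9.25
[0.444, 0.059, 0.270, 0.189, 0.013, -0.033] rows>=1.7
[0.937, 0.367, 0.600, -0.000, -0.000, 0.000] rows>=3.7
```

>>> step_arm([
  [[0.22, 0.03, 0.13, 0.095, 0.006, -0.016], [0.444, 0.059, 0.27, 0.189, 0.013, -0.033], [0.444, 0.059, 0.27, 0.189, 0.013, -0.033]],
])

```text
clock: 9.62
ee_pos: [479.6, 57.1, 238.5]
tcp_rot: [0.704, 0.71, -0.002, -0.001]
force: [-0.7, -0.5, -0.6]
gripper_width: 93.8
grip_force: 0.0
```

>>> step_arm([
  [[0.25, 0.1, 0.15, 0, 0, 0], [0.5, 0.2, 0.3, 0, 0, 0], [0.75, 0.3, 0.45, 0, 0, 0], [0.937, 0.367, 0.6, 0, 0, 0], [0.937, 0.367, 0.6, 0, 0, 0], [0.937, 0.367, 0.6, 0, 0, 0], [0.937, 0.367, 0.6, 0, 0, 0]],
])

```text
clock: 10.5
ee_pos: [554.5, 241.1, 123.1]
tcp_rot: [0.706, 0.708, 0.001, 0.003]
force: [0.2, 0.2, -0.5]
gripper_width: 94.0
grip_force: 0.0
```

```bash
python3 - <<'E'
from h import *
np.set_printoptions(precision=3,suppress=True)
im,d,c=shot("wrist"); P=cloud(d,c)
m=(P[...,2]>38)&(P[...,2]<52)
n,l,st,_=cv2.connectedComponentsWithStats(cv2.morphologyEx(m.astype(np.uint8),cv2.MORPH_OPEN,np.ones((5,5),np.uint8)),connectivity=4)
for i in range(1,n):
    if st[i,4]>500:
        C,a,b,nn,L,w,k=rect(P[l==i]); print(st[i],C,"long",a,nn,L,w)
plan((np.r_[B['c'],55],B['Q']))
E
```

```text
[  201    76    89   218 17506] [551.163 248.175  43.736] long [ 0.009 -1.    -0.   ] [ 0.001 -0.     1.   ] 185.28842 65.995636
[427 166  39  64 713] [709.323 250.967  44.629] long [-0.368 -0.93  -0.009] [ 0.881 -0.351  0.318] 52.053917 15.511286
at [554.5 241.3 123.1] w 93.9 grip 0.0 t 10.55
[0.035, -0.018, 0.340, 0.011, 0.004, -0.018] rows>=1.1
```

>>> step_arm([
  [[0.035, -0.018, 0.12, 0.01, 0.004, -0.018], [0.035, -0.018, 0.24, 0.01, 0.004, -0.018], [0.035, -0.018, 0.31, 0.01, 0.004, -0.018], [0.035, -0.018, 0.34, 0.01, 0.004, -0.018], [0.035, -0.018, 0.34, 0.01, 0.004, -0.018], [0.035, -0.018, 0.34, 0.01, 0.004, -0.018]],
])

```text
clock: 11.3
ee_pos: [551.3, 249.7, 54.4]
tcp_rot: [0.702, 0.712, 0.0, -0.0]
force: [0.3, 0.9, -0.3]
gripper_width: 94.2
grip_force: 0.0
```

>>> step_arm([
  [[0, 0, 0, 0, 0, 0], [0, 0, 0, 0, 0, 0], [0, 0, 0, 0, 0, 0], [0, 0, 0, 0, 0, 0], [0, 0, 0, 0, 0, 0], [0, 0, 0, 0, 0, 0]],
], jaw=60)

```text
clock: 12.05
ee_pos: [550.8, 249.6, 53.8]
tcp_rot: [0.702, 0.712, -0.0, -0.0]
force: [0.6, 0.1, 2.1]
gripper_width: 65.9
grip_force: 30.0
```

```bash
python3 -c "
from h import *
plan(((540,240,170),B['Q']),((480,60,290),B['Q']),((470,-235,350),QE))"
```

```text
at [550.8 249.6  53.8] w 65.9 grip 30.0 t 12.05
[-0.047, -0.055, -0.581, -0.002, -0.000, 0.003] rows>=1.9
[-0.896, -0.311, -0.600, 0.000, -0.000, 0.000] rows>=3.6
[-1.000, -0.046, -0.203, -0.496, -0.042, 0.217] rows>=3.3
[-0.474, 0.056, -0.082, -0.235, -0.020, 0.103] rows>=1.6
```

The tips are only about 0.8 mm above the underside, so I'll regrip slightly higher.

>>> step_arm([
  [[0, 0, 0, 0, 0, 0], [0, 0, 0, 0, 0, 0], [0.004, 0, -0.01, 0, 0, 0], [0.004, 0, -0.01, 0, 0, 0]],
], jaw=75)

```text
clock: 12.55
ee_pos: [550.7, 250.4, 55.7]
tcp_rot: [0.702, 0.712, -0.0, -0.001]
force: [-0.6, 0.5, -0.3]
gripper_width: 74.9
grip_force: 0.0
```

>>> step_arm([
  [[0, 0, 0, 0, 0, 0], [0, 0, 0, 0, 0, 0], [0, 0, 0, 0, 0, 0], [0, 0, 0, 0, 0, 0]],
], jaw=60)

```text
clock: 13.05
ee_pos: [550.6, 250.3, 55.6]
tcp_rot: [0.702, 0.712, -0.001, -0.001]
force: [-0.7, 0.5, 0.7]
gripper_width: 65.6
grip_force: 30.0
```

>>> step_arm([
  [[0, 0, -0.15, 0, 0, 0], [-0.02, -0.02, -0.35, 0, 0, 0], [-0.2, -0.12, -0.6, 0, 0, 0], [-0.45, -0.2, -0.85, 0, 0, 0], [-0.7, -0.28, -1, 0, 0, 0], [-0.94, -0.36, -1, 0, 0, 0], [-0.94, -0.36, -1, 0, 0, 0]],
])

```text
clock: 13.92
ee_pos: [480.5, 58.3, 256.7]
tcp_rot: [0.704, 0.71, -0.001, 0.0]
force: [1.1, 1.6, -1.4]
gripper_width: 65.4
grip_force: 30.0
```

```bash
python3 -c "
from h import *
plan(((470,-235,350),QE))"
```

```text
at [480.5  58.3 256.7] w 65.4 grip 30.0 t 13.93
[-1.000, -0.044, -0.317, -0.498, -0.040, 0.214] rows>=3.4
[-0.467, 0.069, -0.132, -0.233, -0.019, 0.100] rows>=1.6
```

>>> step_arm([
  [[-0.2, -0.01, -0.15, -0.12, -0.01, 0.05], [-0.45, -0.02, -0.25, -0.25, -0.02, 0.11], [-0.7, -0.03, -0.31, -0.37, -0.03, 0.16], [-1, -0.044, -0.317, -0.498, -0.04, 0.214], [-1, -0.044, -0.317, -0.498, -0.04, 0.214]],
])

```text
clock: 14.55
ee_pos: [474.5, -142.1, 318.7]
tcp_rot: [0.737, 0.663, 0.084, 0.098]
force: [-0.4, -0.5, -1.1]
gripper_width: 65.5
grip_force: 30.0
```

>>> step_arm([
  [[-0.23, 0.035, -0.066, -0.12, -0.01, 0.05], [-0.467, 0.07, -0.132, -0.233, -0.019, 0.1], [-0.467, 0.07, -0.132, -0.233, -0.019, 0.1], [-0.467, 0.07, -0.132, -0.233, -0.019, 0.1], [-0.467, 0.07, -0.132, -0.233, -0.019, 0.1], [-0.467, 0.07, -0.132, -0.233, -0.019, 0.1]],
])

```text
clock: 15.3
ee_pos: [473.3, -230.6, 348.5]
tcp_rot: [0.745, 0.64, 0.124, 0.143]
force: [-0.6, -0.6, -0.6]
gripper_width: 65.7
grip_force: 30.0
```

```bash
python3 - <<'E'
from h import *
np.set_printoptions(precision=3,suppress=True)
s=ctrl.sense(); p=np.array(s["ee_pos"]);q=R.from_quat(s["tcp_rot"])
im,d,c=shot("wrist"); P=cloud(d,c); T=q.inv().apply((P-p).reshape(-1,3)).reshape(P.shape); cv2.imwrite("pics/w4.png",im[...,::-1])
hsv=cv2.cvtColor(im,cv2.COLOR_RGB2HSV); br=(hsv[...,0]<18)&(hsv[...,1]>100)
m=cv2.morphologyEx((br&(np.abs(T[...,2]-12)<6)).astype(np.uint8),cv2.MORPH_OPEN,np.ones((3,3),np.uint8)); n,l,st,_=cv2.connectedComponentsWithStats(m,connectivity=4)
C,a,b,nn,L,w,_=rect(T[l==1+st[1:,4].argmax()],(0,0,-1)); print("held top in tool",C,a,nn,L,w,"centre x",C[0]+L/2-92.5)
U=((P-(E0-4*EN))@np.stack([EX,EL,EN],1)); far=br&(T[...,2]>60)
for nm,zc in (("eave",4),("c2",12)):
    u=U[far&(np.abs(U[...,2]-zc)<2.5)&(np.abs(U[...,1])<115)&(np.abs(U[...,0]-30)<80)]
    print(nm,len(u),"z",np.median(u[:,2]),"xmin",np.percentile(u[:,0],[.5,2]),"xmax",np.percentile(u[:,0],99),"y",np.percentile(u[:,1],[.5,99.5]))
off=(C[0]+L/2-92.5,C[1],C[2]+4); print(off)
plan(place(91,16,50,off),place(91,16,8,off))
E
```

```text
held top in tool [19.906 -0.497 11.631] [-1.    -0.001 -0.   ] [ 0.    -0.001 -1.   ] 139.33725 66.00259 centre x -2.925836332489567
eave 6291 z 4.021509308467298 xmin [-33.202 -32.482] xmax 88.64106527617973 y [-91.671  90.483]
c2 3402 z 11.999353426712673 xmin [12.889 13.314] xmax 77.69413190643586 y [-89.365  91.373]
(np.float64(-2.925836332489567), np.float64(-0.4971917554291587), np.float64(15.630616929135906))
at [ 473.3 -230.8  348.6] w 65.7 grip 30.0 t 15.35
[0.288, 0.018, 0.631, -0.004, -0.007, 0.012] rows>=2.2
[-0.000, -0.000, 0.210, 0.000, 0.000, 0.000] rows>=0.7
```

View pics/w4.png

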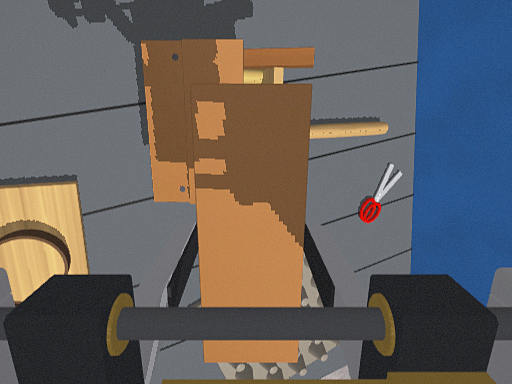

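In this view the second course starts at eave x ≈ 13 mm, so its centre is at 46, and its top is at z 12. It is right where it should be. Lowering the third board.

>>> step_arm([
  [[0.15, 0.01, 0.2, 0, -0.004, 0.006], [0.288, 0.022, 0.45, -0.004, -0.007, 0.012], [0.288, 0.022, 0.63, -0.004, -0.007, 0.012], [0.288, 0.022, 0.72, -0.004, -0.007, 0.012], [0.288, 0.022, 0.79, -0.004, -0.007, 0.012], [0.288, 0.022, 0.835, -0.004, -0.007, 0.012], [0.288, 0.022, 0.835, -0.004, -0.007, 0.012], [0.288, 0.022, 0.835, -0.004, -0.007, 0.012]],
])

```text
clock: 16.35
ee_pos: [547.5, -185.5, 196.4]
tcp_rot: [0.747, 0.636, 0.124, 0.146]
force: [-0.0, -0.8, -0.3]
gripper_width: 65.4
grip_force: 30.0
```

```bash
echo "O2=(-2.7,-.5,15.6)">>h.py; python3 -c "
from h import *
where(O2)
plan(place(92,16,-.5,O2))"
```

```text
board in eave [92.5 -1.5 26.1] force [-0.  -0.8 -0.3] n-force -0.4
at [ 547.5 -185.5  196.4] w 65.4 grip 30.0 t 16.35
[0.008, -0.002, 0.053, 0.004, 0.003, -0.004] rows>=0.2
```

>>> step_arm([
  [[0.008, -0.002, 0.015, 0.003, 0.003, 0], [0.008, -0.002, 0.03, 0.003, 0.003, 0], [0.008, -0.002, 0.04, 0.003, 0.003, 0], [0.008, -0.002, 0.047, 0.003, 0.003, 0], [0.008, -0.002, 0.05, 0.003, 0.003, 0], [0.008, -0.002, 0.05, 0.003, 0.003, 0]],
])

```text
clock: 17.1
ee_pos: [550.6, -184.1, 186.5]
tcp_rot: [0.747, 0.637, 0.124, 0.144]
force: [-3.1, 0.6, 4.4]
gripper_width: 65.3
grip_force: 30.0
```

```bash
python3 -c "
from h import *
where(O2)
plan(place(92,16,-.5,O2))"
```

```text
board in eave [91.4  0.4 15.9] force [-3.1  0.6  4.4] n-force 5.3
at [ 550.6 -184.1  186.5] w 65.3 grip 30.0 t 17.1
[-0.002, 0.003, 0.002, -0.002, -0.001, -0.004] rows>=0.0
```

Contact at 5 N with the board at (91.4, 0.4, 15.9). Releasing and retreating.

>>> step_arm([
  [[0, 0, 0.001, 0, 0, 0], [0, 0, 0.001, 0, 0, 0], [0, 0, 0.001, 0, 0, 0]],
])

```text
clock: 17.48
ee_pos: [550.6, -184.1, 186.5]
tcp_rot: [0.747, 0.637, 0.124, 0.144]
force: [-5.0, 0.7, 6.3]
gripper_width: 65.2
grip_force: 30.0
```

>>> step_arm([
  [[0, 0, 0, 0, 0, 0], [0, 0, 0, 0, 0, 0], [0, 0, 0, 0, 0, 0], [0, 0, 0, 0, 0, 0]],
], jaw=80)

```text
clock: 17.98
ee_pos: [551.0, -184.2, 185.8]
tcp_rot: [0.747, 0.637, 0.124, 0.144]
force: [0.0, -0.8, -0.0]
gripper_width: 80.0
grip_force: 0.0
```

>>> step_arm([
  [[0, 0, -0.05, 0, 0, 0], [0, 0, -0.2, 0, 0, 0], [0, 0, -0.5, 0, 0, 0], [-0.3, 0, -0.8, 0, 0, 0], [-0.3, 0, -0.8, 0, 0, 0], [-0.3, 0, -0.8, 0, 0, 0], [-0.3, 0, -0.8, 0, 0, 0], [-0.3, 0, -0.8, 0, 0, 0], [-0.3, 0, -0.8, 0, 0, 0]],
])

```text
clock: 19.1
ee_pos: [482.5, -233.2, 333.4]
tcp_rot: [0.747, 0.637, 0.124, 0.143]
force: [-0.7, 1.2, -0.4]
gripper_width: 80.3
grip_force: 0.0
```

```bash
python3 - <<'E'
from h import *
np.set_printoptions(precision=3,suppress=True)
im,d,c=shot("wrist"); P=cloud(d,c); course(P,im,16,92); course(P,im,8,46); course(P,im,0,0); cv2.imwrite("pics/w5.png",im[...,::-1])
E
```

```text
course in eave: top centre [91.417  0.673 20.108] [ 0.004  1.    -0.   ] [-0.001  0.     1.   ] 183.87273 65.91169 10526
course in eave: top centre [34.978 -0.429 12.051] [ 0.004  1.    -0.   ] [-0.001  0.     1.   ] 184.32355 45.54275 6813
course in eave: top centre [-11.063  -0.606   4.045] [ 0.001 -1.     0.   ] [-0.002  0.     1.   ] 184.47874 45.11369 6363
```

View pics/w5.png

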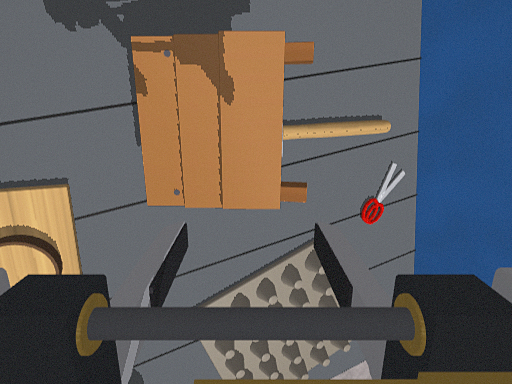

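All three courses are in line (rows 32–208), with 46 mm steps and 8 mm rises, and the gripper is clear. Handing in.

```bash
python3 -c "
from bench import ctrl
print(ctrl.close_job())"
```

```text
the job is handed in; nothing more can be done
None
```

Both boards are on the roof as second and third courses, each lapping about 20 mm with the ends in line to within about 1.5 mm. Each was set down at the roof's slope before release. The jar, tin and hammer were not touched, and the job is handed in at about 19 s on the robot clock; it returned no verdict.

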